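Close a wax part in its setting fixture

TASK

Lay the green wax part from the black mat flat in the fixture's nest, its arms between the orange blocks; it is brittle, so set it down rather than drop it. Then lower the clear cover fully down without slamming it, and after that turn the red clamp clockwise until it clicks over its detent, its tongue over the cover's tab. Leave the bowl, the jar and the brush where they are.

Things in the scene. Friction and masses are not known exactly. Their poses are not given: they have to be found in the camera images.
- pattern: olive-green wax part, alone on the black mat: upright ring (40 outer, 26 inner diameter, 22 high) with two flat arms, one to each side, along its x axis (12 wide, 9 high), each ending in an eye (18 diameter, 11 high) centred 42 from the middle; 102 long, about 35 g. Origin: centre of the underside; z up. Same both ways round. Two flats on the ring's sides, 18 wide, face its y: grip there, 40 wide
- mat: thin black mat, 170 x 170 x 2, fixed to the bench; the wax part starts on it. Origin: centre of the underside (bench level)
- fixture: aluminium setting fixture fixed to the bench, base plate 160 wide (y), 20 high, spanning x -125 (red clamp, front) to +100 (hinge, back); z up. Origin on the bench. Rear hinge lugs (x +87, y +-72, 58 high) and front cover rests (x -44, y +-69, 48 high); between them both sides of the nest are open for fingers
- nest (a point): where the wax part's underside centre belongs: on the plate's top (20 above the bench), axes as the fixture, the part's arms along x. Orange blocks 6 high: inner faces 12 either side of each arm at x +-28 to +-40, end stops at x +-55: the part has about 4 mm of play lengthwise, 3 to 6 mm sideways
- cover (a joint): hinge of the clear cover (8 thick, 150 wide, 134 from hinge to its blue front edge, with a 40 wide blue tab reaching to 152). 0 = fully closed and level, grows as it opens; starts at about 1.5 to 1.7 rad. Stiff hinge: the cover stays where it is left; moving it takes 3 to 5 N at the handle
- cover_hinge (a point): middle of the cover's hinge axis, which runs along the fixture's y, 52 above the bench; axes as the fixture
- cover_handle (a point): middle of the cover's black bar handle: round, 10 diameter, along y (parallel to the hinge), free for 88 between its two posts; 46 outwards from the cover's middle plane, 100 from the hinge along the plate; 98 above the bench when closed. Axes turn with the cover: z outwards (up when closed), x from the front edge towards the hinge
- clamp (a joint): angle of the red clamp about its upright axis: 0 = open (tongue aside), grows clockwise from above. Its spring detent resists up to 0.9 rad (0.14 N m) and returns it to 0 if let go before; past 0.9 it snaps over to its closed stop at 1.4 rad (tongue along the fixture's +x, over the cover's tab) and stays there
- clamp_grip (a point): on the clamp's axis at the height to grip, 84 above the bench. The grip is an upright red bar 44 long (this point's x axis, the way the tongue points), 14 wide, 68 to 98 above the bench; the tongue below it has its top at 64 and reaches 42 from the axis
- bowl: shiny metal bowl, 120 diameter, 55 high; leave it. Origin: centre of the underside
- jar: amber jar, 60 diameter, 85 high; leave it. Origin: centre of the underside
- brush: brush 180 long lying on the bench; leave it
There are look-alikes about, which are no part of the job. What is shaped like the pattern but pink or yellow is not meant.

How it is judged (in metres and radians):
On the way, in this order (a step that is already met when the one before it is completed fails the run):
1. the wax part lies flat in the nest, arms between the blocks, let go (x of pattern in the frame of nest between -0.007 and 0.007 m and y of pattern in the frame of nest between -0.006 and 0.006 m and z of pattern in the frame of nest between -0.004 and 0.004 m and angle between the x axis of pattern and the x axis of nest, either way round below 0.15 rad and angle between pattern's own z axis and vertical below 0.1 rad and contact force between pattern and the fingers below 0.05 N), for 0.2 s.
2. the cover is fully down (within 0.035 rad) over the wax part (x of pattern in the frame of nest between -0.007 and 0.007 m and y of pattern in the frame of nest between -0.006 and 0.006 m and z of pattern in the frame of nest between -0.004 and 0.004 m and angle between the x axis of pattern and the x axis of nest, either way round below 0.15 rad and angle between pattern's own z axis and vertical below 0.1 rad and value of joint cover below 0.035 rad), for 0.2 s.
3. the clamp has clicked past its detent (beyond 1.2 rad) with the cover down (value of joint cover below 0.035 rad and value of joint clamp above 1.2 rad), for 0.2 s.
At the end, for the whole second after the job is handed in: The wax part lies still and flat in the nest (within 7 mm lengthwise, 6 mm sideways, 4 mm in height, 0.15 rad), the cover is down within 0.035 rad, and the clamp has clicked over and stands beyond 1.2 rad (all of step 3 and x of pattern in the frame of nest between -0.007 and 0.007 m and y of pattern in the frame of nest between -0.006 and 0.006 m and z of pattern in the frame of nest between -0.004 and 0.004 m and angle between the x axis of pattern and the x axis of nest, either way round below 0.15 rad and angle between pattern's own z axis and vertical below 0.1 rad and linear speed of pattern below 0.02 m/s); the robot touches nothing.
It fails at once if the wax part is dropped (falls free faster than 0.8 m/s, about 3 cm) (contact force between pattern and the fingers below 0.05 N and linear speed of pattern above 0.8 m/s).
It fails at once if the cover is slammed (closes faster than 3.5 rad/s) (velocity of joint cover below -3.5 rad/s).
It fails at once if the clamp is turned past its detent while the cover is still open (value of joint clamp above 1 rad and value of joint cover above 0.06 rad).
It fails at once if the bowl, jar or brush is moved by more than 4 cm (distance of any of bowl, jar, brush from where it was at the start of the episode above 0.04 m).
It also fails if it takes over 70 s, if anything falls off the work surface, if the arm or the gripper's body presses on something with over 40 N, if the wrist force passes 120 N, or if a joint passes its speed limit or range.

ROBOT

A 6-joint arm with a two-finger parallel gripper is mounted at the origin on the work surface. World frame = base frame: x ahead of the robot, y to its left, z up, the work surface at z = 0. Lengths are in m, angles in degrees, forces in N, time in s.
With the tool pointing down it reaches from about 0.4 to 0.825 m from the base axis. Payload 7 kg.
Tool frame: the origin (TCP) lies at the very end of the fingers, on their centre line; the grasp point (between the pads) lies hold_point_z behind it (hold_point_z is the distance from the TCP to the grasp point, in m); z points along the fingers, y is the direction in which the jaws open and shut (so a half turn about z gives the same grasp; the last joint's range is limited). The gripper opens to 88 mm and grips with 3 to 60 N. Pads are 19 mm wide; open, the fingers measure 130 mm over their backs; the gripper's body (78 mm by 193 mm) begins 47 mm behind the grasp point.
Start: joints at [-57.118, 20.546, 0.682, 0, -70.136, -16.507], TCP at [0.19, -0.648, 0.227] pointing down, gripper open.
Joint ranges: [-176.03, 176.03], [-82.01, 121.73], [-58.28, 71.71], [-173.87, 95.51], [-174.79, -0.11], [-173.66, 173.66]. Speed limits (degrees/s): [136.94, 136.94, 172.46, 180, 180, 180].

INTERFACE

Orientations are given as [roll, pitch, yaw] about the fixed x, y, z axes, in that order (R = Rz(yaw) Ry(pitch) Rx(roll)).
In Python, from plant import get_obs, snapshot, close_job, hold_point_z gives the robot as it stands. The module is installed in compiled form; this text tells all that it offers.
- The arm moves only by the tool jog_arm, never from a script. Its argument "commands" is a list of rows, each a list of 4 numbers: the shift along the world's x, y, z in mm, then the turn about the world's z in degrees. In form: [[x, y, z, turn], ...]. A call has exactly 10 rows; each row shifts and turns the commanded pose from where the row before left it; what a row does not reach is not made up. A row lasts 1/12 s, in which the tool goes at most 41.7 mm and 7.16 degrees, less where a joint would pass 70% of its speed; a pose out of reach is approached as far as the arm can. A call is refused whole if a number of a shift passes 41.7 or a number of a turn 7.16, either way. A call with a gripper value outside its range is refused whole. "fingers" is the finger opening in mm, from 0 to 87.6, set as the call begins (left out, the last holds). The fingers move at their own pace and stop on an object; the grip force is fixed at half the most. Time passes only in rows, so rows that do not move let the fingers close, or fill a call up. It gives the time, the measured TCP pose, the force and the opening at its end, in the units of the state.
- get_obs(): the state, without advancing time (a new reading comes with each control period).
- snapshot(name): name is "scene" or "side" or "wrist"; returns a dict with "image" (420x560x3 uint8, red, green, blue), "fov_y" (degrees; the focal length in pixels is half the picture's height over the tangent of half this angle, whatever the lens; pixels are square), "cx", "cy" (the principal point, pixels), "rvec" (rotation vector, rad) and "tvec" (3), from world to camera coordinates, as OpenCV has them; the wrist camera has in their place "mount" (4x4, takes a point from camera to tool coordinates, whose origin is the TCP and whose axes are the flange's). Camera axes: x right, y down, z forward; pixel columns grow to the right and rows downward; lengths in m; the calibration is good to about 2 mm. A picture is of the moment at which its call begins: read the wrist's pose just before it. There is no depth.
- close_job(): hands the job in, once; it reports no verdict.
The state is a dict: "clock": time; "joint_pos": joint angles; "qvel": joint speeds; "tau": joint torques, N m; "tool_pos": TCP position; "orientation": TCP orientation; "force": force on the tool from outside, world axes, zero at the start; "moment": the same for the moment, N m; "opening": finger opening in m.
Only numpy, scipy, OpenCV 4.12 (cv2) and the standard library are available. Lean on these libraries where they do the work, as an engineer would, in place of code of your own. Each camera call takes 0.05 s, during which the arm holds its last target.

## Working session

There is one attempt and no reset: what is moved stays moved. The work goes in short steps, Python scripts to look and compute and a tool call to move; the robot and the scene stay as the last step left them, time stands still between calls to the robot, and variables do not carry over. Pictures are saved under pics/ and viewed, and the job is handed in when it is done.

Besides the shell and the picture viewer there is one more tool, called after "Request:" as name([rows], argument=value, ...), one row to a line, values as JSON. jog_arm: Moves the arm, as the interface text tells. Its arguments: {"type":"object","properties":{"commands":{"type":"array","items":{"type":"array","items":{"type":"number"}}},"fingers":{"type":"number"}},"required":["commands"]}

```bash
mkdir -p pics; cat > h.py <<'E'
import numpy as np,cv2,pickle
from plant import get_obs,snapshot,close_job,hold_point_z
def K(s):
    f=210/np.tan(np.radians(s['fov_y'])/2)
    return np.array([[f,0,s['cx']],[0,f,s['cy']],[0,0,1.]])
def Rrpy(o):
    r,p,y=np.radians(o)
    c,s=np.cos,np.sin
    Rx=np.array([[1,0,0],[0,c(r),-s(r)],[0,s(r),c(r)]]);Ry=np.array([[c(p),0,s(p)],[0,1,0],[-s(p),0,c(p)]]);Rz=np.array([[c(y),-s(y),0],[s(y),c(y),0],[0,0,1]])
    return Rz@Ry@Rx
def take(name,fn):
    o=get_obs();s=dict(snapshot(name))
    if 'mount' in s:
        T=np.eye(4);T[:3,:3]=Rrpy(o['orientation']);T[:3,3]=o['tool_pos'];M=T@np.array(s['mount'])
        s['R']=M[:3,:3].T;s['t']=-M[:3,:3].T@M[:3,3]
    else:
        s['R']=cv2.Rodrigues(np.array(s['rvec'],float))[0];s['t']=np.array(s['tvec'],float).ravel()
    cv2.imwrite('pics/'+fn+'.png',cv2.cvtColor(s['image'],cv2.COLOR_RGB2BGR))
    pickle.dump(s,open('pics/'+fn+'.pkl','wb'));return s
def load(fn): return pickle.load(open('pics/'+fn+'.pkl','rb'))
def ray(s,uv):
    d=s['R'].T@np.linalg.inv(K(s))@np.array([uv[0],uv[1],1.]);return -s['R'].T@s['t'],d/np.linalg.norm(d)
def onz(s,uv,z):
    c,d=ray(s,uv);return c+d*(z-c[2])/d[2]
def proj(s,P):
    p=(K(s)@(s['R']@np.asarray(P,float).T+s['t'][:,None])).T;return p[:,:2]/p[:,2:]
def two(s1,u1,s2,u2):
    c1,d1=ray(s1,u1);c2,d2=ray(s2,u2)
    a=np.linalg.lstsq(np.stack([d1,-d2],1),c2-c1,rcond=None)[0]
    p,q=c1+a[0]*d1,c2+a[1]*d2;return (p+q)/2,np.linalg.norm(p-q)
E
python3 - <<'E'
from h import *
print(get_obs(),hold_point_z if not callable(hold_point_z) else hold_point_z())
for n in('scene','side','wrist'):
    s=take(n,n+'0');print(n,s['fov_y'],s['cx'],s['cy'],-s['R'].T@s['t'])
E
```

```text
{'clock': 0.0, 'joint_pos': array([-5.71193925e+01,  2.05893729e+01,  6.34096777e-01, -2.03350948e-02,
       -7.01354455e+01, -1.65044533e+01]), 'qvel': array([-0.05617559, -0.0207906 , -0.05672192,  0.04992191,  0.02400984,
        0.06948971]), 'tau': array([ 2.48864953e-04, -5.82727039e+01,  2.93069834e+01,  6.99713454e+00,
        7.24869737e-03, -1.43083153e-04]), 'tool_pos': array([ 0.19012245, -0.64716458,  0.22564774]), 'orientation': array([ 1.79907585e+02, -7.44678546e-03, -1.63630765e+02]), 'force': array([ 0.18292253, -0.67272991,  0.08601529]), 'moment': array([ 0.01248859, -0.03421184, -0.02973051]), 'opening': 0.08785730777841436} 0.0188
scene 47.25307476805635 280.2303788133914 210.09857535657818 [1.4630926  0.01461805 0.67727868]
side 51.67183519407874 277.9245236891789 207.97240527625084 [0.42590903 0.80898336 1.09762443]
wrist 66.23031710315922 281.41377273585306 212.36697070931018 [ 0.11022887 -0.67161352  0.38394601]
```

View pics/scene0.png

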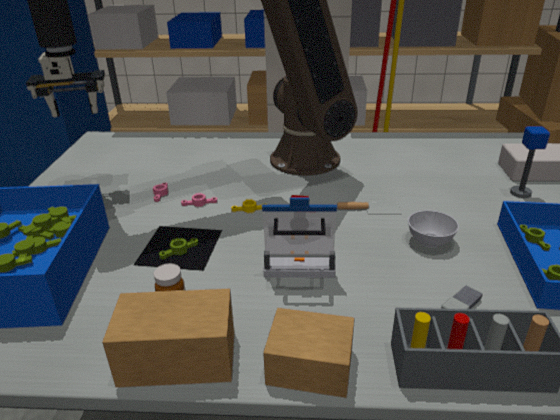

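View pics/side0.png

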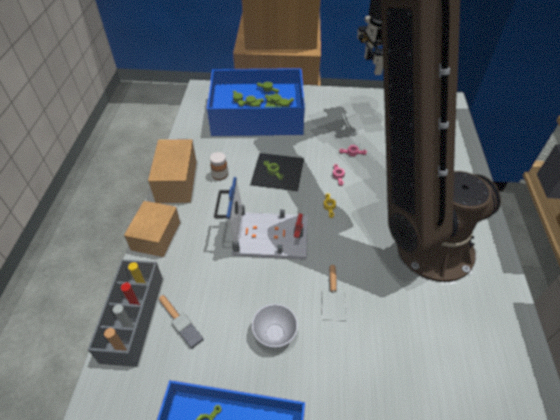

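View pics/wrist0.png

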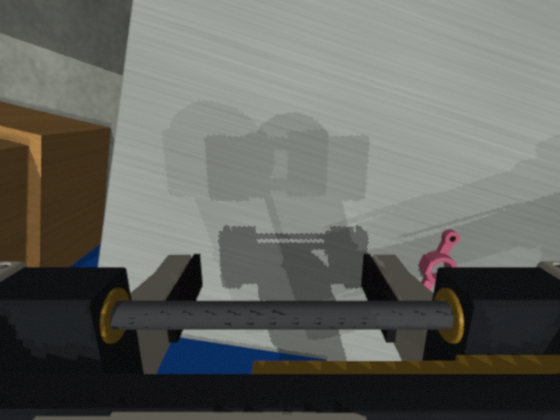

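```bash
python3 - <<'E'
from h import *
s=load('side0');a=cv2.cvtColor(s['image'],cv2.COLOR_RGB2BGR)[140:265,200:350]
cv2.imwrite('pics/c1.png',cv2.resize(a,None,fx=5,fy=4.8,interpolation=cv2.INTER_CUBIC))
s2=load('scene0');a=cv2.cvtColor(s2['image'],cv2.COLOR_RGB2BGR)[180:290,120:360]
cv2.imwrite('pics/c2.png',cv2.resize(a,None,fx=3.3,fy=3.3,interpolation=cv2.INTER_CUBIC))
for s,b in((s,(245,145,310,195)),(s2,(130,225,225,270))):
    h=cv2.cvtColor(s['image'],cv2.COLOR_RGB2HSV)
    m=cv2.inRange(h,(25,90,50),(45,255,255));mm=m*0;x0,y0,x1,y1=b;mm[y0:y1,x0:x1]=m[y0:y1,x0:x1]
    ys,xs=np.nonzero(mm);P=np.array([onz(s,(x,y),.010)[:2] for x,y in zip(xs,ys)])
    r=cv2.minAreaRect(P.astype(np.float32)*1000);print(len(xs),xs.mean(),ys.mean(),P.mean(0),r)
    v=np.linalg.svd(P-P.mean(0))[2][0];print(np.degrees(np.arctan2(v[1],v[0])))
E
```

```text
128 272.796875 168.328125 [ 0.53069791 -0.30365691] ((527.1040649414062, -299.7315979003906), (40.833614349365234, 99.22014617919922), 27.174869537353516)
125.85282074699619
397 177.67758186397984 246.84382871536525 [ 0.52822494 -0.30049492] ((530.9362182617188, -298.74407958984375), (67.45781707763672, 99.63422393798828), 72.41170501708984)
-38.3998631806002
```

View pics/c1.png

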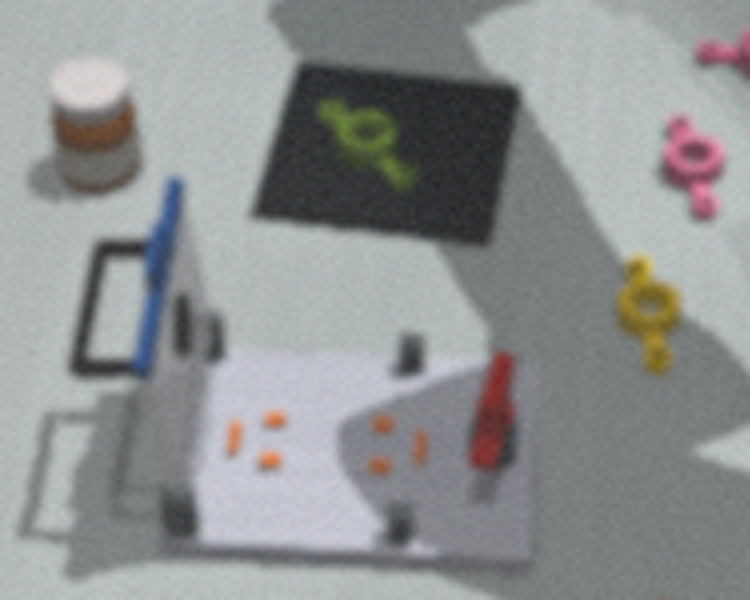

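View pics/c2.png

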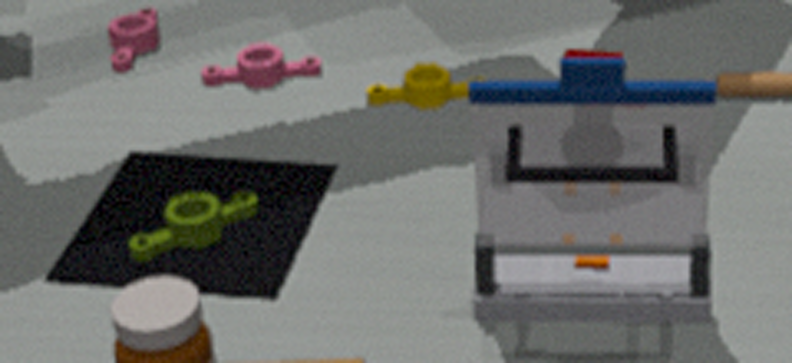

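```bash
python3 - <<'E'
from h import *
s=load('side0')
def c(x,y):return (200+(x+.5)/5-.5,140+(y+.5)/4.8-.5)
E=[onz(s,c(331,112),.013),onz(s,c(402,178),.013)]
print('eyes',E, np.degrees(np.arctan2(*(E[1]-E[0])[[1,0]])))
print('ring top',onz(s,c(368,130),.024))
print('jar top',onz(s,c(92,80),.085))
h=cv2.cvtColor(s['image'],cv2.COLOR_RGB2HSV);m=cv2.inRange(h,(3,120,120),(16,255,255))
n,_,st,ce=cv2.connectedComponentsWithStats(m)
for i in range(1,n):
    if st[i,4]>3 and 200<ce[i][0]<350 and 215<ce[i][1]<250: print(ce[i],st[i,4],onz(s,ce[i],.025))
s2=load('scene0')
for f,q in((s,c),): 
    pass
print('plate corners',[onz(s,c(*p),.02) for p in((533,362),(529,553),(205,350))])
E
```

```text
eyes [array([ 0.55790058, -0.32603407,  0.013     ]), array([ 0.50148009, -0.26074541,  0.013     ])] 130.83258490044352
ring top [ 0.52853725 -0.29753687  0.024     ]
jar top [ 0.71527782 -0.27017848  0.085     ]
[246.4 230.4] 5 [ 0.58713345 -0.00632235  0.025     ]
[276.   228.25] 4 [ 0.49589048 -0.02222146  0.025     ]
[253.5 235.5] 4 [0.56278761 0.01160942 0.025     ]
[275.5 236.5] 4 [0.49478492 0.0099617  0.025     ]
plate corners [array([ 0.40355675, -0.08777821,  0.02      ]), array([0.40022614, 0.06708349, 0.02      ]), array([ 0.61583509, -0.0811052 ,  0.02      ])]
```

Request:
jog_arm([
  [24, 24, 0, -5],
  [24, 24, 0, -5],
  [24, 24, 0, -5],
  [24, 24, 0, -5],
  [24, 24, 0, -5],
  [24, 24, 0, -5],
  [24, 24, 0, -5],
  [24, 24, 0, -5],
  [24, 24, 0, -5],
  [24, 24, 0, -5],
])

```text
clock: 0.98
tool_pos: [0.4311, -0.4061, 0.2265]
orientation: [180.0, -0.0, 146.1]
force: [-0.5, -0.3, 0.4]
opening: 0.0875
```

Request:
jog_arm([
  [24, 24, 0, -5],
  [24, 24, 0, -5],
  [24, 24, 0, -5],
  [24, 28, 0, 0],
  [4, 10, 0, 0],
  [0, 0, 0, 0],
  [0, 0, 0, 0],
  [0, 0, 0, 0],
  [0, 0, 0, 0],
  [0, 0, 0, 0],
])

```text
clock: 1.82
tool_pos: [0.5296, -0.2985, 0.2266]
orientation: [-180.0, 0.0, 131.3]
force: [0.3, -0.2, 0.4]
opening: 0.0877
```

```bash
python3 - <<'E'
from h import *
s=take('wrist','w1');o=get_obs();print(o['tool_pos'],o['orientation'],o['joint_pos'],o['clock'],s['R'][2])
E
```

```text
[ 0.52965263 -0.29844857  0.22662477] [-1.79998605e+02  5.60309933e-04  1.31298042e+02] [-1.10092563e+01  1.42880030e+01 -8.17427854e+00  1.56520172e-03
 -6.75381280e+01 -1.27693300e+02] 1.8667 [ 0.20349293 -0.23126472 -0.95137125]
```

View pics/w1.png

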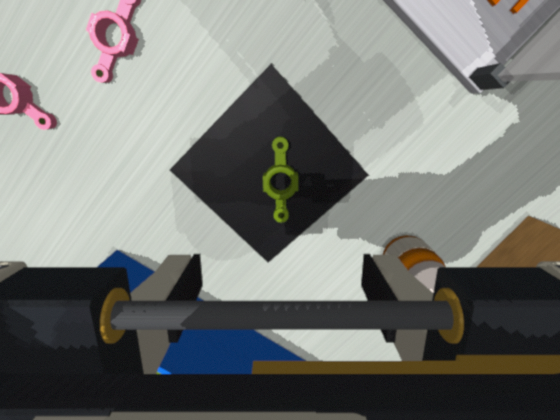

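```bash
python3 - <<'E'
from h import *
s=load('w1');h=cv2.cvtColor(s['image'],cv2.COLOR_RGB2HSV);print(h[145,275],h[182,268])
m=cv2.inRange(h,(25,100,40),(50,255,255));m[:120]=0;m[235:]=0;m[:,:240]=0;m[:,320:]=0
ys,xs=np.nonzero(m);print(xs.min(),xs.max(),ys.min(),ys.max())
for lo,hi in((ys.min(),ys.min()+14),(ys.max()-13,ys.max()+1)):
    k=(ys>=lo)&(ys<hi);u=((xs[k].min()+xs[k].max())/2,(ys[k].min()+ys[k].max())/2);print(u,onz(s,u,.012))
for y in range(ys.min(),ys.max()+1,4):
    k=xs[ys==y];print(y,k.min(),k.max(),end='; ')
a=cv2.cvtColor(s['image'],cv2.COLOR_RGB2BGR)[125:240,210:350]
cv2.imwrite('pics/c3.png',cv2.resize(a,None,fx=5,fy=5,interpolation=cv2.INTER_CUBIC))
E
```

```text
[ 37 184 136] [ 37 203 113]
262 298 136 222
(np.float64(279.5), np.float64(142.5)) [ 0.49772275 -0.26512879  0.012     ]
(np.float64(280.5), np.float64(215.5)) [ 0.55636404 -0.33014203  0.012     ]
136 278 282; 140 273 287; 144 271 288; 148 272 288; 152 274 286; 156 274 285; 160 274 286; 164 274 286; 168 268 292; 172 265 296; 176 262 298; 180 262 298; 184 262 298; 188 263 298; 192 264 294; 196 269 291; 200 275 285; 204 275 285; 208 275 286; 212 273 288; 216 273 288; 220 275 286;
```

View pics/c3.png

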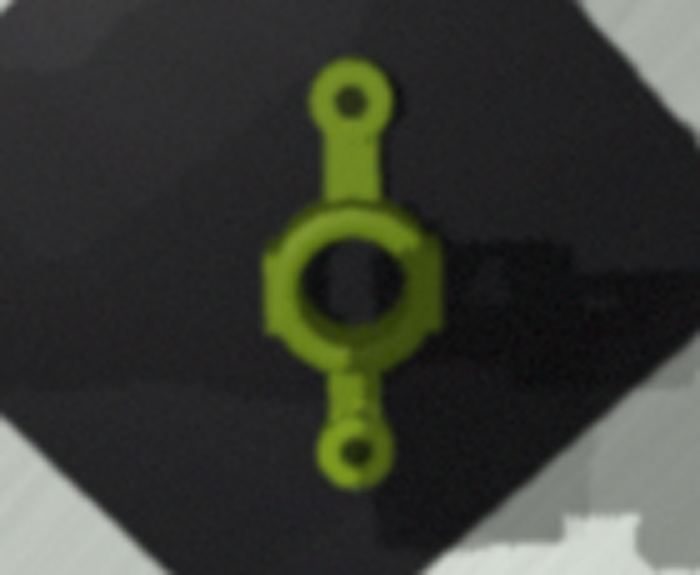

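The crop confirms the meant part: the olive-green ring with two eyes alone on the black mat, with eye holes at (280,145) and (281,215). The pink parts, the yellow part and the green parts in the bins are look-alikes.

```bash
python3 - <<'E'
from h import *
s=load('w1')
c=lambda x,y:(210+(x+.5)/5-.5,125+(y+.5)/5-.5)
a=onz(s,c(351,100),.013);b=onz(s,c(357,452),.013)
print(a,b,(a+b)/2,np.linalg.norm(a-b),np.degrees(np.arctan2(*(a-b)[[1,0]])))
print(onz(s,c(352,287),.024))
E
```

```text
[ 0.49946276 -0.26658703  0.013     ] [ 0.55617849 -0.32900465  0.013     ] [ 0.52782062 -0.29779584  0.013     ] 0.08433643081887508 132.259836236055
[ 0.5266549  -0.29714748  0.024     ]
```

Request:
jog_arm([
  [-2, 1, -20, 1],
  [0, 0, -35, 0],
  [0, 0, -35, 0],
  [0, 0, -35, 0],
  [0, 0, -35, 0],
  [0, 0, -25, 0],
  [0, 0, -15, 0],
  [0, 0, -10, 0],
  [0, 0, -5, 0],
  [0, 0, -5, 0],
])

```text
clock: 2.7
tool_pos: [0.5286, -0.2971, 0.0067]
orientation: [180.0, 0.0, 132.4]
force: [0.3, 0.2, 0.7]
opening: 0.0875
```

Request:
jog_arm([
  [0, 0, 0, 0],
  [0, 0, 0, 0],
  [0, 0, 0, 0],
  [0, 0, 0, 0],
  [0, 0, 0, 0],
  [0, 0, 0, 0],
  [0, 0, 0, 0],
  [0, 0, 0, 0],
  [0, 0, 0, 0],
  [0, 0, 0, 0],
], fingers=30)

```text
clock: 3.53
tool_pos: [0.5283, -0.2966, 0.0067]
orientation: [180.0, 0.0, 132.4]
force: [-0.7, 1.3, 2.4]
opening: 0.0398
```

Request:
jog_arm([
  [0, 0, 5, 0],
  [0, 0, 15, 0],
  [0, 0, 25, 0],
  [0, 0, 30, 0],
  [0, 0, 30, 0],
  [0, 0, 30, 0],
  [0, 0, 30, 0],
  [0, 0, 25, 0],
  [0, 0, 20, 0],
  [0, 0, 10, 0],
])

```text
clock: 4.37
tool_pos: [0.5291, -0.297, 0.2301]
orientation: [179.9, 0.2, 132.4]
force: [0.8, -0.6, 0.1]
opening: 0.0397
```

Request:
jog_arm([
  [-2, 15, 0, 3],
  [-3, 30, 0, 5],
  [-4, 35, 0, 6],
  [-4, 35, 0, 6],
  [-4, 35, 0, 6],
  [-4, 35, 0, 6],
  [-4, 35, 0, 6],
  [-3, 35, 0, 5],
  [-2, 25, 0, 4],
  [0, 11, 0, 1],
])

```text
clock: 5.2
tool_pos: [0.4975, -0.0031, 0.2262]
orientation: [180.0, -0.0, -179.3]
force: [0.2, -0.3, -0.3]
opening: 0.0398
```

```bash
python3 - <<'E'
from h import *
s=take('wrist','w2');o=get_obs();print(o['tool_pos'],o['orientation'],o['opening'],o['force'])
E
```

```text
[ 0.49796601 -0.00282234  0.22625285] [ 1.79973382e+02 -1.19891284e-02 -1.79367133e+02] 0.039936390430189726 [ 0.57469724  1.33919331 -0.60594737]
```

View pics/w2.png

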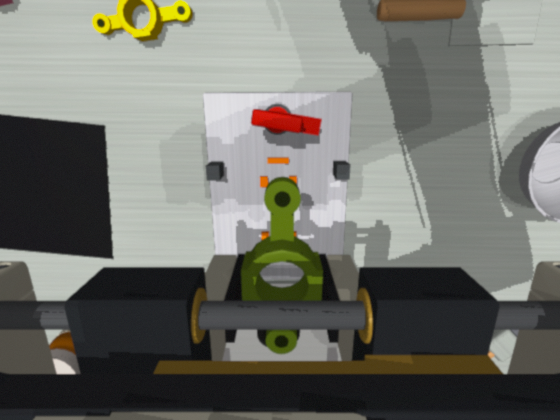

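```bash
python3 - <<'E'
from h import *
s=load('w2')
a=cv2.cvtColor(s['image'],cv2.COLOR_RGB2BGR)[85:250,190:365]
cv2.imwrite('pics/c4.png',cv2.resize(a,None,fx=3.6,fy=3.6,interpolation=cv2.INTER_CUBIC)[:600])
h=cv2.cvtColor(s['image'],cv2.COLOR_RGB2HSV);m=cv2.inRange(h,(5,150,120),(18,255,255))
n,_,st,ce=cv2.connectedComponentsWithStats(m)
for i in range(1,n):
    if st[i,4]>8 and 200<ce[i][0]<350 and ce[i][1]<250: print(ce[i],st[i],onz(s,ce[i],.026))
for b in((195,155,228,190),(325,155,360,190)):
    g=s['image'][b[1]:b[3],b[0]:b[2]].max(2)<75
    ys,xs=np.nonzero(g);print('rest',len(xs),xs.min()+b[0],xs.max()+b[0],ys.min()+b[1],ys.max()+b[1])
m=cv2.inRange(h,(0,180,90),(4,255,255))|cv2.inRange(h,(172,180,90),(179,255,255));m[160:]=0;m[:,:220]=0;m[:,350:]=0
ys,xs=np.nonzero(m);r=cv2.minAreaRect(np.stack([xs,ys],1).astype(np.float32));print('clamp',r)
E
```

```text
[278.13084112 160.10280374] [268 158  21   6 107] [ 0.46904932 -0.00727373  0.026     ]
[263.46753247 181.41558442] [260 177   9  10  77] [ 0.49342307 -0.02366235  0.026     ]
[293.24324324 178.2972973 ] [289 176   8   7  37] [0.48937748 0.01003753 0.026     ]
[264.60465116 234.79069767] [262 232   7   8  43] [ 0.5585436  -0.02253871  0.026     ]
rest 157 207 223 162 179
rest 132 333 348 162 177
clamp ((285.5945739746094, 120.93243408203125), (67.56798553466797, 25.31744384765625), 9.462322235107422)
```

View pics/c4.png

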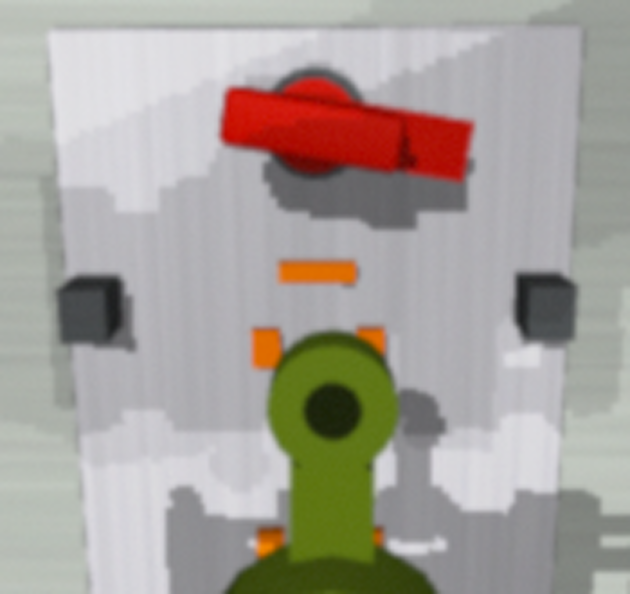

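```bash
python3 - <<'E'
from h import *
s=load('w2');c=lambda x,y:(190+(x+.5)/3.6-.5,85+(y+.5)/3.6-.5)
P=lambda x,y,z:onz(s,c(x,y),z)
L=P(50,29,.02);R=P(582,28,.02);print('corners',L,R,np.linalg.norm(L-R),(L+R)/2,np.degrees(np.arctan2((R-L)[1],(R-L)[0]))-90)
l=P(62,312,.048);r=P(572,311,.048);print('rest outer',l,r,np.linalg.norm(l-r),(l+r)/2)
print('side edges low',P(90,590,.02),P(553,590,.02))
print('stop edges',P(279,272,.026),P(357,272,.026),'inner',P(318,283,.026),'outer',P(318,262,.026))
print('block inner face',P(282,345,.026),P(358,336,.026),'front edges',P(267,328,.026),P(371,328,.026),'back',P(267,367,.026))
print('back blk front edge',P(270,529,.026), P(284,540,.026),P(374,540,.026))
# clamp grip top z=.098
print('grip ends',P(231,116,.098),P(398,143,.098),'tongue end',P(468,152,.064))
print('disc',P(316,122,.064),P(316,122,.02))
s0=load('side0')
E
```

```text
corners [ 0.39955354 -0.08727036  0.02      ] [0.39715134 0.06964352 0.02      ] 0.15693226688429893 [ 0.39835244 -0.00881342  0.02      ] 0.8770753830198004
rest outer [ 0.47848213 -0.08214922  0.048     ] [0.47619265 0.06725058 0.048     ] 0.14941734850863972 [ 0.47733739 -0.00744932  0.048     ]
side edges low [ 0.58000702 -0.0845535   0.02      ] [0.57792452 0.07421851 0.02      ]
stop edges [ 0.46931451 -0.01949315  0.026     ] [0.46899233 0.00459579 0.026     ] inner [ 0.47255614 -0.00741426  0.026     ] outer [ 0.46607723 -0.00748046  0.026     ]
block inner face [ 0.49226465 -0.01855155  0.026     ] [0.4890666 0.0053231 0.026    ] front edges [ 0.48689931 -0.02325714  0.026     ] [0.48646463 0.00934563 0.026     ] back [ 0.4994269  -0.02329876  0.026     ]
back blk front edge [ 0.55442772 -0.02248734  0.026     ] [ 0.55828642 -0.01784312  0.026     ] [0.55789264 0.01207872 0.026     ]
grip ends [ 0.42145732 -0.02788671  0.098     ] [0.42710147 0.01188611 0.098     ] tongue end [0.43071283 0.0326586  0.064     ]
disc [ 0.42354997 -0.00809251  0.064     ] [ 0.42484211 -0.00856168  0.02      ]
```

```bash
python3 - <<'E'
from h import *
s=load('w2');z=.2263+.0063
a=onz(s,(282.2,198.9),z);b=onz(s,(281,341.5),z);print(a,b,(a+b)/2,np.linalg.norm(a-b),np.degrees(np.arctan2(*(b-a)[[1,0]])))
h=cv2.cvtColor(s['image'],cv2.COLOR_RGB2HSV)
a=cv2.cvtColor(s['image'],cv2.COLOR_RGB2BGR)[170:360,220:345]
cv2.imwrite('pics/c5.png',cv2.resize(a,None,fx=3.1,fy=3.1,interpolation=cv2.INTER_CUBIC))
E
```

```text
[ 0.45632455 -0.0035895   0.2326    ] [ 0.54056216 -0.00307198  0.2326    ] [ 0.49844335 -0.00333074  0.2326    ] 0.08423920165682804 0.35199444885373027
```

View pics/c5.png

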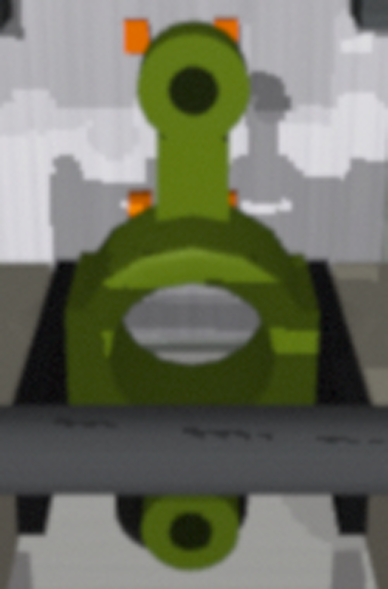

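Request:
jog_arm([
  [14, -2, 0, 0.3],
  [14, -1, 0, 0.3],
  [0, 0, -20, 0],
  [0, 0, -35, 0],
  [0, 0, -35, 0],
  [0, 0, -35, 0],
  [0, 0, -30, 0],
  [0, 0, -20, 0],
  [0, 0, -8, 0],
  [0, 0, 0, 0],
])

```text
clock: 6.08
tool_pos: [0.5248, -0.0098, 0.0414]
orientation: [-179.9, -0.3, -179.1]
force: [-0.2, -0.1, 0.3]
opening: 0.0393
```

```bash
python3 - <<'E'
from h import *
s=take('wrist','w3');o=get_obs();print(o['tool_pos'],o['orientation'],o['opening'],o['force'])
E
```

```text
[ 0.52600851 -0.0093091   0.04304773] [-1.79950124e+02 -1.09785115e-01 -1.79086557e+02] 0.0398209528402911 [ 0.39327552 -0.05096204  0.08667466]
```

View pics/w3.png

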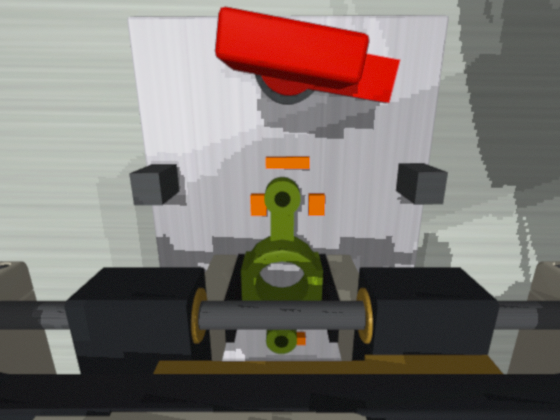

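```bash
python3 - <<'E'
from h import *
s=load('w3');h=cv2.cvtColor(s['image'],cv2.COLOR_RGB2HSV);m=cv2.inRange(h,(5,150,120),(18,255,255))
n,_,st,ce=cv2.connectedComponentsWithStats(m)
for i in range(1,n):
    if st[i,4]>8 and ce[i][1]<350: print(st[i],[onz(s,p,.026)[:2] for p in (ce[i],)])
x,y,w,hh,_=[k for k in st if 150<k[1]<160 and k[4]<1000][0]
print('stop inner',onz(s,(x+w/2,y+hh-.5),.026))
a=onz(s,(282.4,198.9),.0494);b=onz(s,(281,341.5),.0494);print(a,b,(a+b)/2)
o=get_obs();print(o['tool_pos'],o['orientation'])
L=onz(s,(130,16),.02);R=onz(s,(449,15),.02);print(L,R,(L+R)/2)
E
```

```text
[266 157  43  12 499] [array([ 0.46915275, -0.00774693])]
[250 194  17  22 317] [array([ 0.49342754, -0.02395949])]
[309 194  16  21 328] [array([0.49226267, 0.00900642])]
[297 337   8   8  63] [array([0.58480558, 0.00332014])]
stop inner [ 0.47251536 -0.00764187  0.026     ]
[ 0.4832799  -0.01027339  0.0494    ] [ 0.56644294 -0.00962747  0.0494    ] [ 0.52486142 -0.00995043  0.0494    ]
[ 0.52600851 -0.0093091   0.04304773] [-1.79950124e+02 -1.09785115e-01 -1.79086557e+02]
[ 0.39946328 -0.0865762   0.02      ] [0.39651625 0.07003736 0.02      ] [ 0.39798977 -0.00826942  0.02      ]
```

Request:
jog_arm([
  [1, 1.5, 0, 0.3],
  [1, 1.5, 0, 0],
  [0, 0, -5, 0],
  [0, 0, -5, 0],
  [0, 0, -3, 0],
  [0, 0, -2, 0],
  [0, 0, -1, 0],
  [0, 0, 0, 0],
  [0, 0, 0, 0],
  [0, 0, 0, 0],
])

```text
clock: 6.97
tool_pos: [0.5283, -0.0056, 0.0276]
orientation: [-180.0, 0.0, -178.7]
force: [-0.7, -0.6, 0.2]
opening: 0.0398
```

```bash
python3 - <<'E'
from h import *
s=take('wrist','w4');o=get_obs();print(o['tool_pos'],o['orientation'],o['opening'],o['force'])
h=cv2.cvtColor(s['image'],cv2.COLOR_RGB2HSV);m=cv2.inRange(h,(5,150,120),(18,255,255))
n,_,st,ce=cv2.connectedComponentsWithStats(m)
for i in range(1,n):
    if st[i,4]>8 and ce[i][1]<350: print(st[i],[onz(s,p,.026)[:2] for p in (ce[i],)])
z=o['tool_pos'][2]+.0063
a=onz(s,(282.4,198.9),z);b=onz(s,(281,341.5),z);print(a,b,(a+b)/2)
E
```

```text
[ 0.52838387 -0.00558005  0.02767751] [ 1.79997639e+02  1.17661680e-02 -1.78723199e+02] 0.03998817891196771 [-0.32901965  0.43872926  0.76034097]
[257 154  48  13 593] [array([ 0.46929049, -0.00766235])]
[240 193  18  24 409] [array([ 0.49289002, -0.02369572])]
[303 194  18  23 397] [array([0.49222854, 0.00888952])]
[ 0.48718016 -0.00641574  0.03397751] [ 0.57146669 -0.00516727  0.03397751] [ 0.52932343 -0.0057915   0.03397751]
```

View pics/w4.png

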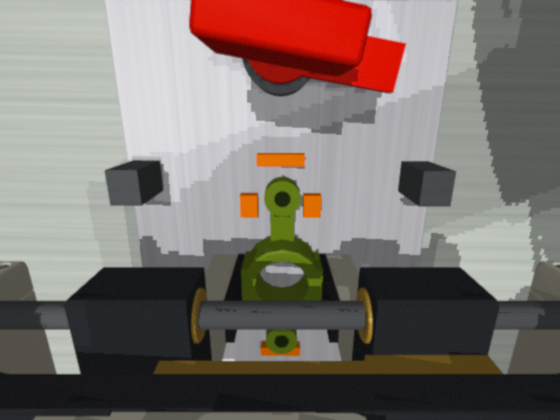

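Request:
jog_arm([
  [-1.5, -1, 0, 0],
  [0, 0, -0.8, 0],
  [0, 0, -0.7, 0],
  [0, 0, -0.7, 0],
  [0, 0, -0.7, 0],
  [0, 0, 0, 0],
  [0, 0, 0, 0],
  [0, 0, 0, 0],
  [0, 0, 0, 0],
  [0, 0, 0, 0],
])

```text
clock: 7.85
tool_pos: [0.5268, -0.0066, 0.0247]
orientation: [180.0, 0.0, -178.7]
force: [0.5, -0.2, 1.4]
opening: 0.0399
```

Request:
jog_arm([
  [0, 0, -0.4, 0],
  [0, 0, -0.4, 0],
  [0, 0, 0, 0],
  [0, 0, 0, 0],
  [0, 0, 0, 0],
  [0, 0, 0, 0],
  [0, 0, 0, 0],
  [0, 0, 0, 0],
  [0, 0, 0, 0],
  [0, 0, 0, 0],
])

```text
clock: 8.68
tool_pos: [0.5268, -0.0066, 0.0247]
orientation: [-180.0, 0.0, -178.7]
force: [-4.1, 0.0, 11.0]
opening: 0.0403
```

Contact force shows the part is seated on the plate, so I'm releasing it.

Request:
jog_arm([
  [0, 0, 0.4, 0],
  [0, 0, 0, 0],
  [0, 0, 0, 0],
  [0, 0, 0, 0],
  [0, 0, 0, 0],
  [0, 0, 0, 0],
  [0, 0, 0, 0],
  [0, 0, 0, 0],
  [0, 0, 0, 0],
  [0, 0, 0, 0],
], fingers=75)

```text
clock: 9.52
tool_pos: [0.5267, -0.0066, 0.0242]
orientation: [-180.0, -0.0, -178.7]
force: [-0.9, -0.2, -0.1]
opening: 0.0751
```

Request:
jog_arm([
  [0, 0, 5, 0],
  [0, 0, 15, 0],
  [0, 0, 25, 0],
  [-5, 0, 35, 0],
  [-10, 0, 35, 0],
  [-10, 0, 35, 0],
  [-10, 0, 30, 0],
  [-10, 0, 20, 0],
  [-5, 0, 10, 0],
  [0, 0, 0, 0],
])

```text
clock: 10.35
tool_pos: [0.4771, -0.0064, 0.2372]
orientation: [179.9, 0.3, -178.7]
force: [0.1, 0.9, -0.4]
opening: 0.0749
```

```bash
python3 - <<'E'
from h import *
s=take('wrist','w5');take('side','side1');s2=take('scene','scene1');o=get_obs();print(o['tool_pos'],o['orientation'],o['opening'],o['force'],o['clock'])
s1=load('side1')
a=cv2.cvtColor(s1['image'],cv2.COLOR_RGB2BGR)[140:265,200:350]
a=cv2.resize(a,None,fx=4,fy=4,interpolation=cv2.INTER_CUBIC)
cv2.imwrite('pics/c6.png',a)
a=cv2.cvtColor(s2['image'],cv2.COLOR_RGB2BGR)[180:290,240:360]
cv2.imwrite('pics/c7.png',cv2.resize(a,None,fx=5,fy=5,interpolation=cv2.INTER_CUBIC))
E
```

```text
[ 0.4763775  -0.00662234  0.23324554] [-1.79995560e+02 -7.78078217e-02 -1.78729935e+02] 0.07494783788824601 [-0.02757015  0.34107715 -0.34372112] 10.5
```

View pics/w5.png

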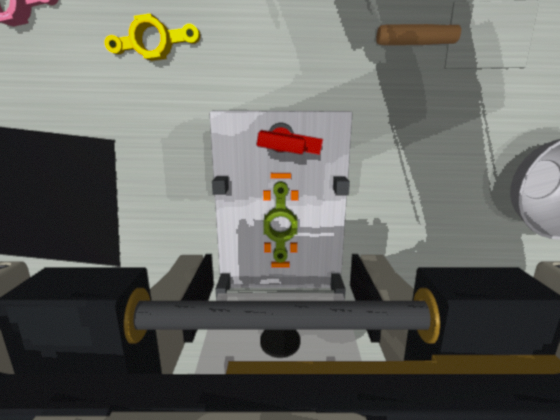

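View pics/c6.png

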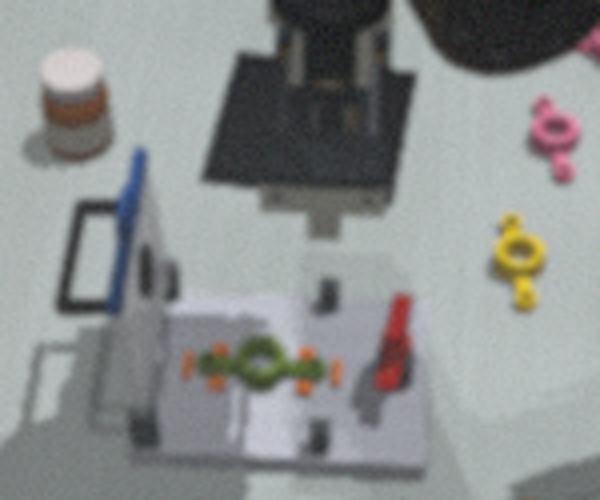

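View pics/c7.png

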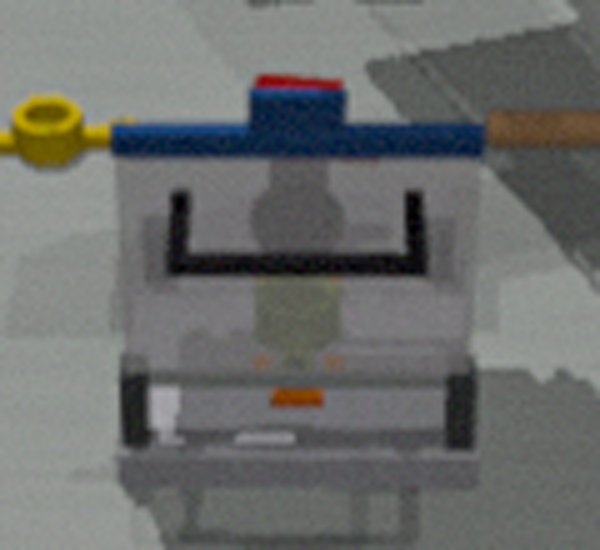

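```bash
python3 - <<'E'
from h import *
s=load('w5');h=cv2.cvtColor(s['image'],cv2.COLOR_RGB2HSV);m=cv2.inRange(h,(25,100,40),(50,255,255));m[:175]=0;m[270:]=0;m[:,:255]=0;m[:,310:]=0
ys,xs=np.nonzero(m);r=cv2.minAreaRect(np.stack([xs,ys],1).astype(np.float32));print(r)
for lo,hi in((ys.min(),ys.min()+15),(ys.max()-13,ys.max()+1)):
    k=(ys>=lo)&(ys<hi);u=((xs[k].min()+xs[k].max())/2,(ys[k].min()+ys[k].max())/2);print(u,onz(s,u,.030))
m=cv2.inRange(h,(5,150,120),(18,255,255))
n,_,st,ce=cv2.connectedComponentsWithStats(m)
for i in range(1,n):
    if st[i,4]>8 and 200<ce[i][0]<350 and ce[i][1]<280: print(ce[i],onz(s,ce[i],.026)[:2])
A=load('side1');B=load('scene1')
ca=lambda x,y:(200+(x+.5)/4-.5,140+(y+.5)/4-.5);cb=lambda x,y:(240+(x+.5)/5-.5,180+(y+.5)/5-.5)
for p,q in(((80,207),(174,265)),((65,303),(422,264)),((72,254),(299,265))): print(two(A,ca(*p),B,cb(*q)))
print('edge',two(A,ca(138,155),B,cb(113,140)),two(A,ca(115,305),B,cb(484,140)))
E
```

```text
((280.5, 221.5), (33.0, 79.0), 0.0)
(np.float64(280.5), np.float64(189.0)) [ 0.48440441 -0.0071798   0.03      ]
(np.float64(280.0), np.float64(254.5)) [ 0.5684064  -0.00588744  0.03      ]
[280.4040404  175.02020202] [ 0.46870718 -0.00765198]
[266.31578947 194.89473684] [ 0.49298003 -0.02380425]
[294. 195.] [0.49234975 0.0090098 ]
[267.         247.13114754] [ 0.56055873 -0.02233839]
[293.20689655 247.18965517] [0.55989236 0.01044427]
[280.  264.5] [ 0.5843509  -0.00553993]
(array([ 0.66684412, -0.05296157,  0.14695956]), np.float64(0.00028902178481130187))
(array([0.66239504, 0.04375238, 0.14804836]), np.float64(0.004934884431493718))
(array([ 0.66502783, -0.0041631 ,  0.14761798]), np.float64(0.0024566522538654254))
edge (array([ 0.62455634, -0.07952135,  0.17925073]), np.float64(0.0011203670689110456)) (array([0.61991448, 0.06897494, 0.18052289]), np.float64(0.004845027783110678))
```

Request:
jog_arm([
  [0, 0, 25, 0],
  [20, 0, 10, 0],
  [30, 0, 0, 0],
  [35, 0, 0, 0],
  [35, 0, 0, 0],
  [35, 0, 0, 0],
  [30, 0, 0, 0],
  [25, 0, 0, 0],
  [15, 2, 0, 0],
  [0, 0, 0, 0],
], fingers=10)

```text
clock: 11.33
tool_pos: [0.7039, -0.0047, 0.2641]
orientation: [-179.9, -0.3, -178.8]
force: [-0.6, -0.1, -0.1]
opening: 0.0142
```

Request:
jog_arm([
  [0, 0, -10, 0],
  [0, 0, -20, 0],
  [0, 0, -25, 0],
  [0, 0, -25, 0],
  [0, 0, -25, 0],
  [0, 0, -15, 0],
  [0, 0, -8, 0],
  [0, 0, 0, 0],
  [0, 0, 0, 0],
  [0, 0, 0, 0],
])

```text
clock: 12.17
tool_pos: [0.7023, -0.0046, 0.1425]
orientation: [-180.0, 0.1, -178.7]
force: [-0.2, 0.7, 0.1]
opening: 0.0099
```

```bash
python3 - <<'E'
from h import *
s=take('side','side2');s2=take('scene','scene2');o=get_obs();print(o['tool_pos'],o['orientation'],o['opening'],o['force'],o['clock'])
a=cv2.cvtColor(s['image'],cv2.COLOR_RGB2BGR)[120:265,180:350]
b=cv2.cvtColor(s2['image'],cv2.COLOR_RGB2BGR)[145:290,200:370]
cv2.imwrite('pics/c8.png',cv2.resize(np.hstack([a,b]),(800,342),interpolation=cv2.INTER_CUBIC))
E
```

```text
[ 0.70246792 -0.00448527  0.14278717] [ 1.79978561e+02  1.33698601e-01 -1.78719075e+02] 0.009886293126633165 [0.54164966 0.22966854 0.49603253] 12.2667
```

View pics/c8.png

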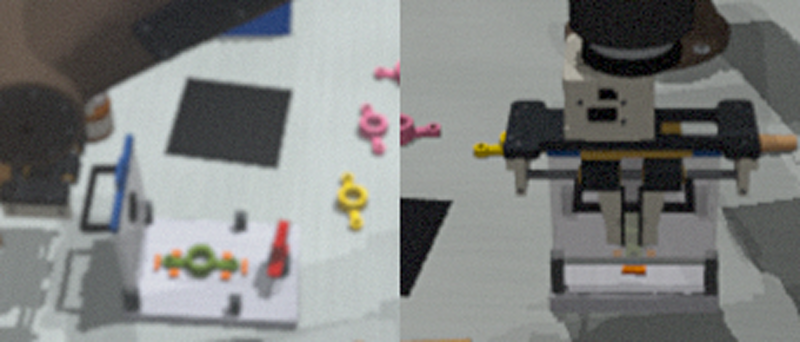

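Request:
jog_arm([
  [0, 0, -8, 0],
  [-8, 0, 0, 0],
  [-8, 0, 0, 0],
  [-8, 0, 0, 0],
  [-8, 0, 2, 0],
  [-8, 0, 2, 0],
  [-8, 0, 2, 0],
  [-8, 0, 2, 0],
  [-8, 0, 1, 0],
  [0, 0, 0, 0],
])

```text
clock: 13.1
tool_pos: [0.636, -0.0045, 0.143]
orientation: [180.0, -0.0, -178.7]
force: [-0.0, -0.4, -0.1]
opening: 0.0102
```

```bash
python3 - <<'E'
from h import *
s=take('side','side3');s2=take('scene','scene3');o=get_obs();print(o['tool_pos'],o['orientation'],o['opening'],o['force'],o['clock'])
a=cv2.cvtColor(s['image'],cv2.COLOR_RGB2BGR)[120:265,180:350]
b=cv2.cvtColor(s2['image'],cv2.COLOR_RGB2BGR)[145:290,200:370]
cv2.imwrite('pics/c9.png',cv2.resize(np.hstack([a,b]),(800,342),interpolation=cv2.INTER_CUBIC))
E
```

```text
[ 0.6362813  -0.00462892  0.14178932] [ 1.79996164e+02 -1.26302005e-01 -1.78730195e+02] 0.00968396374755024 [-0.0609935   0.48598144 -0.35613244] 13.2
```

View pics/c9.png

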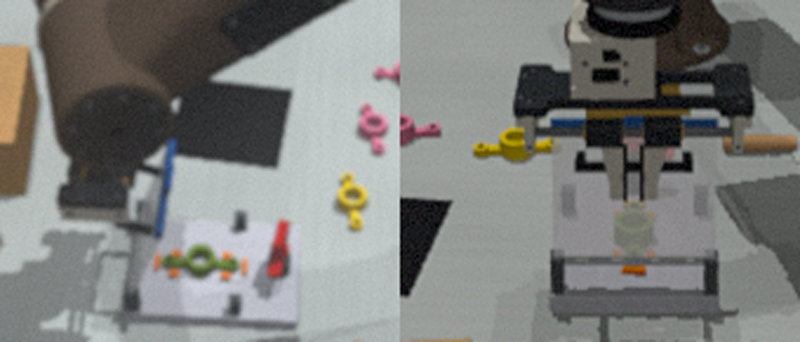

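Request:
jog_arm([
  [-8, 0, 0, 0],
  [-8, 0, 0, 0],
  [-8, 0, 0, 0],
  [-8, 0, 0, 0],
  [-8, 0, -1, 0],
  [-8, 0, -3, 0],
  [-8, 0, -4, 0],
  [-8, 0, -4, 0],
  [-8, 0, -5, 0],
  [-8, 0, -6, 0],
])

```text
clock: 14.03
tool_pos: [0.5569, -0.0046, 0.1189]
orientation: [180.0, 0.0, -178.7]
force: [1.2, -0.4, 1.3]
opening: 0.0099
```

```bash
python3 - <<'E'
from h import *
s=take('side','side4');s2=take('scene','scene4');o=get_obs();print(o['tool_pos'],o['orientation'],o['opening'],o['force'],o['clock'])
a=cv2.cvtColor(s['image'],cv2.COLOR_RGB2BGR)[120:265,180:350]
b=cv2.cvtColor(s2['image'],cv2.COLOR_RGB2BGR)[145:290,200:370]
cv2.imwrite('pics/c10.png',cv2.resize(np.hstack([a,b]),(800,342),interpolation=cv2.INTER_CUBIC))
E
```

```text
[ 0.55531884 -0.00481927  0.11790542] [-1.79991543e+02 -1.70862562e-01 -1.78741955e+02] 0.009388662880554802 [0.61455174 0.17166939 0.24294474] 14.1333
```

View pics/c10.png

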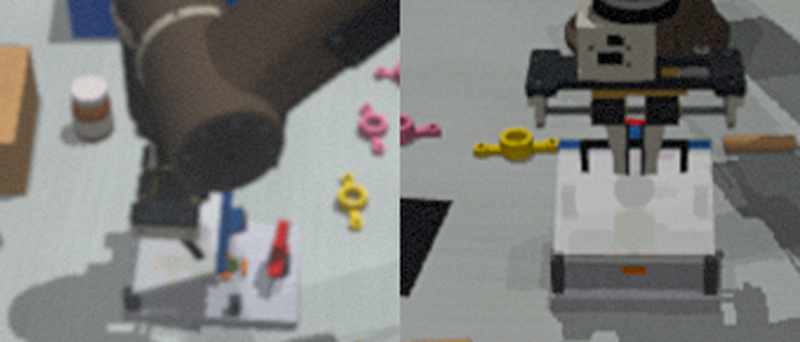

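Request:
jog_arm([
  [-5, 0, -4, 0],
  [-5, 0, -4, 0],
  [0, 0, 0, 0],
  [6, 0, 0, 0],
  [4, 0, 10, 0],
  [0, 0, 20, 0],
  [0, 0, 20, 0],
  [-12, 0, 5, 0],
  [-12, 0, 0, 0],
  [0, 0, 0, 0],
], fingers=0)

```text
clock: 14.97
tool_pos: [0.5313, -0.0049, 0.166]
orientation: [180.0, -0.1, -178.8]
force: [-1.0, -0.3, -1.0]
opening: 0.0004
```

```bash
python3 - <<'E'
from h import *
s=take('side','side5');s2=take('scene','scene5');o=get_obs();print(o['tool_pos'],o['orientation'],o['opening'],o['force'],o['clock'])
a=cv2.cvtColor(s['image'],cv2.COLOR_RGB2BGR)[120:265,180:350]
b=cv2.cvtColor(s2['image'],cv2.COLOR_RGB2BGR)[145:290,200:370]
cv2.imwrite('pics/c11.png',cv2.resize(np.hstack([a,b]),(800,342),interpolation=cv2.INTER_CUBIC))
E
```

```text
[ 0.53283367 -0.00477059  0.16571838] [-1.79992998e+02 -5.66591489e-02 -1.78713497e+02] 0.0002862113727989218 [0.10588327 0.25425183 1.22817858] 15.0667
```

View pics/c11.png

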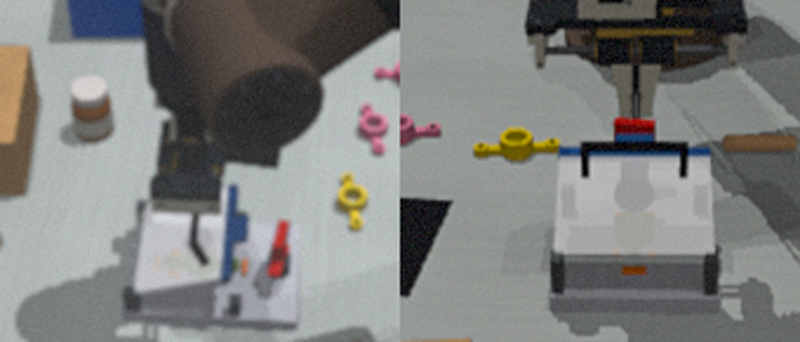

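```bash
python3 - <<'E'
from h import *
s=load('scene5');f=np.radians(np.arange(24,60,2))
P=np.stack([.6135-.110*np.cos(f),0*f-.005,.052+.110*np.sin(f)],1)
for q,p in zip(np.degrees(f),zip(P,proj(s,P))): print(q.round(),p[0].round(4),p[1].round(1))
E
```

```text
24.0 [ 0.513  -0.005   0.0967] [300.1 214.2]
26.0 [ 0.5146 -0.005   0.1002] [300.1 213.3]
28.0 [ 0.5164 -0.005   0.1036] [300.1 212.4]
30.0 [ 0.5182 -0.005   0.107 ] [300.  211.6]
32.0 [ 0.5202 -0.005   0.1103] [300.  210.8]
34.0 [ 0.5223 -0.005   0.1135] [300.  210.1]
36.0 [ 0.5245 -0.005   0.1167] [300.  209.4]
38.0 [ 0.5268 -0.005   0.1197] [300.  208.7]
40.0 [ 0.5292 -0.005   0.1227] [299.9 208.1]
42.0 [ 0.5318 -0.005   0.1256] [299.9 207.6]
44.0 [ 0.5344 -0.005   0.1284] [299.9 207.1]
46.0 [ 0.5371 -0.005   0.1311] [299.9 206.7]
48.0 [ 0.5399 -0.005   0.1337] [299.8 206.3]
50.0 [ 0.5428 -0.005   0.1363] [299.8 206. ]
52.0 [ 0.5458 -0.005   0.1387] [299.8 205.8]
54.0 [ 0.5488 -0.005   0.141 ] [299.8 205.6]
56.0 [ 0.552  -0.005   0.1432] [299.7 205.4]
58.0 [ 0.5552 -0.005   0.1453] [299.7 205.3]
```

Request:
jog_arm([
  [0, 0, -15, 0],
  [-1, 0, -15, 0],
  [-2, 0, -5, 0],
  [-3, 0, -5, 0],
  [-3, 0, -5, 0],
  [-3, 0, -5, 0],
  [-2, 0, -4, 0],
  [-2, 0, -4, 0],
  [-1, 0, -2, 0],
  [0, 0, 0, 0],
])

```text
clock: 15.9
tool_pos: [0.5166, -0.0046, 0.1058]
orientation: [180.0, -0.0, -178.7]
force: [-0.4, 0.4, 0.4]
opening: 0.0004
```

Request:
jog_arm([
  [-1, 0, -1, 0],
  [0, 0, -1, 0],
  [0, 0, -1, 0],
  [0, 0, 0, 0],
  [0, 0, 0, 0],
  [0, 0, 0, 0],
  [0, 0, 0, 0],
  [0, 0, 0, 0],
  [0, 0, 0, 0],
  [0, 0, 0, 0],
])

```text
clock: 16.73
tool_pos: [0.5159, -0.0046, 0.1033]
orientation: [180.0, 0.0, -178.7]
force: [-0.5, 1.1, 0.4]
opening: 0.0002
```

```bash
python3 - <<'E'
from h import *
s=take('side','side6');s2=take('scene','scene6');o=get_obs();print(o['tool_pos'],o['orientation'],o['opening'],o['force'],o['clock'])
a=cv2.cvtColor(s['image'],cv2.COLOR_RGB2BGR)[120:265,180:350]
b=cv2.cvtColor(s2['image'],cv2.COLOR_RGB2BGR)[145:290,200:370]
cv2.imwrite('pics/c12.png',cv2.resize(np.hstack([a,b]),(800,342),interpolation=cv2.INTER_CUBIC))
E
```

```text
[ 0.51588951 -0.00457443  0.10329863] [ 1.79996672e+02  1.29646089e-02 -1.78724847e+02] 0.0002223630052782564 [0.43374806 0.31088304 1.1021969 ] 16.8333
```

View pics/c12.png

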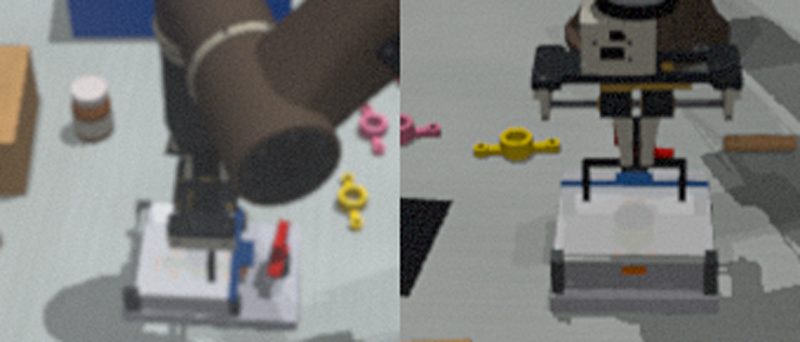

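Request:
jog_arm([
  [0, 0, -0.5, 0],
  [0, 0, -0.5, 0],
  [0, 0, 0, 0],
  [0, 0, 0, 0],
  [0, 0, 0, 0],
  [0, 0, 0, 0],
  [0, 0, 0, 0],
  [0, 0, 0, 0],
  [0, 0, 0, 0],
  [0, 0, 0, 0],
])

```text
clock: 17.67
tool_pos: [0.516, -0.0045, 0.1029]
orientation: [-180.0, 0.0, -178.7]
force: [-1.6, 0.4, 8.1]
opening: 0.0003
```

Request:
jog_arm([
  [0, 0, -0.5, 0],
  [0, 0, 0, 0],
  [0, 0, 0, 0],
  [0, 0, 0, 0],
  [0, 0, 0, 0],
  [0, 0, 0, 0],
  [0, 0, 2, 0],
  [0, 0, 15, 0],
  [0, 0, 30, 0],
  [0, 0, 30, 0],
])

```text
clock: 18.5
tool_pos: [0.5148, -0.0049, 0.1787]
orientation: [-179.9, -0.2, -178.7]
force: [-0.1, 0.5, 0.1]
opening: 0.0005
```

Request:
jog_arm([
  [-20, 0, 20, 4],
  [-20, 0, 10, 7],
  [-20, 0, 5, 7],
  [-20, 0, 0, 7],
  [-5, 0, 0, 7],
  [0, 0, 0, 7],
  [0, 0, 0, 7],
  [0, 0, 0, 7],
  [0, 0, 0, 7],
  [0, 0, 0, 7],
], fingers=70)

```text
clock: 19.33
tool_pos: [0.4306, -0.0047, 0.2137]
orientation: [180.0, 0.0, -111.4]
force: [-0.1, -0.3, -0.6]
opening: 0.0614
```

```bash
python3 - <<'E'
from h import *
s=take('wrist','w7');o=get_obs();print(o['tool_pos'],o['orientation'],o['opening'],o['joint_pos'],o['clock'])
s2=take('side','side7');take('scene','scene7')
E
```

```text
[ 0.43063809 -0.00465078  0.21367252] [ 1.79996395e+02 -1.24048002e-03 -1.10859339e+02] 0.06539857062211148 [ 2.58258557e+01 -2.73400198e+00 -2.93913307e+01 -1.98303415e-03
 -6.33460472e+01 -4.66843056e+01] 19.3833
```

View pics/w7.png

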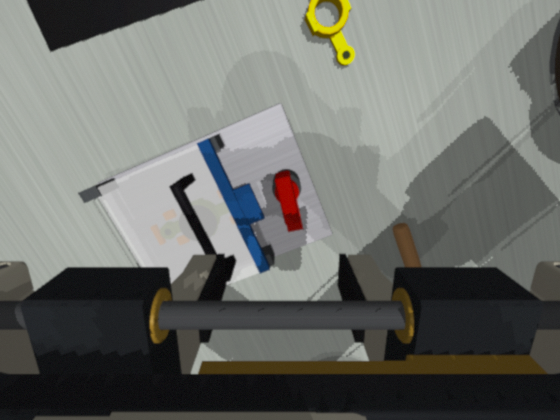

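View pics/scene7.png

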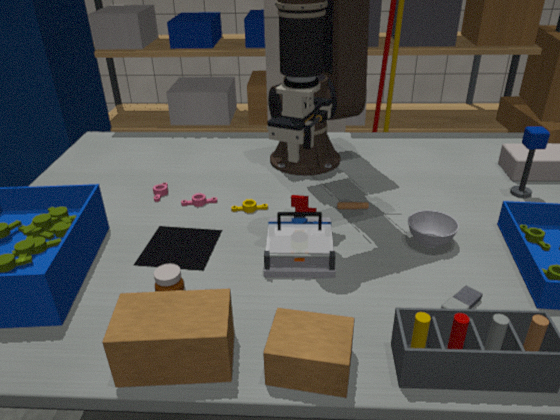

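```bash
python3 - <<'E'
from h import *
s=load('w7')
a=cv2.cvtColor(s['image'],cv2.COLOR_RGB2BGR)[155:275,225:345]
cv2.imwrite('pics/c13.png',cv2.resize(a,None,fx=5,fy=5,interpolation=cv2.INTER_CUBIC))
E
```

```text
(no output)
```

View pics/c13.png

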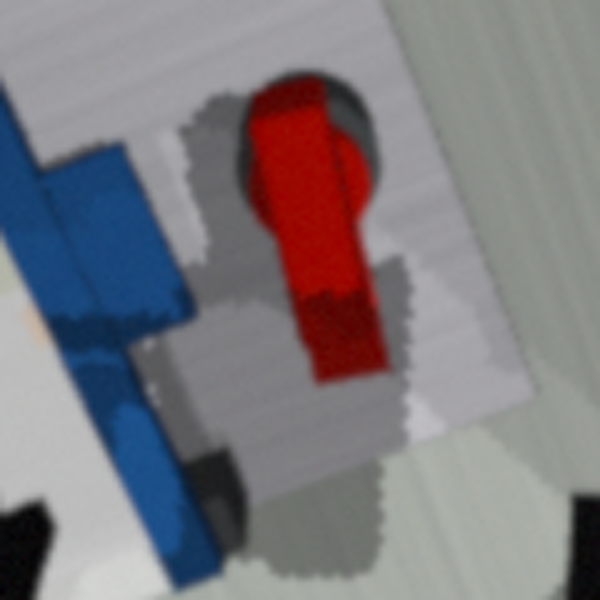

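```bash
python3 - <<'E'
from h import *
s=load('w7');c=lambda x,y:(225+(x+.5)/5-.5,155+(y+.5)/5-.5)
a=onz(s,c(289,112),.098);b=onz(s,c(332,294),.098);print(a,b,(a+b)/2,np.linalg.norm(a-b),np.degrees(np.arctan2(*(b-a)[[1,0]])))
print('tongue end',onz(s,c(352,376),.064),'disc',onz(s,c(312,165),.058),onz(s,c(308,145),.02))
# cover tab front corners closed: x=-65 y+-20, z ~.056
nest=np.array([.5265,-.0066]);t=np.radians(1.1);R=np.array([[np.cos(t),-np.sin(t)],[np.sin(t),np.cos(t)]])
for p in((-65,-20),(-65,20)):
    w=nest+R@np.array(p)/1000;print(proj(s,np.array([[*w,.056]])))
print('img tab corners',c(193,315),c(123,143))
E
```

```text
[ 0.42030896 -0.0301756   0.098     ] [0.42513661 0.00346058 0.098     ] [ 0.42272278 -0.01335751  0.098     ] 0.033980856654703635 81.83236690780706
tongue end [0.43063843 0.03225933 0.064     ] disc [ 0.42280251 -0.01068808  0.058     ] [ 0.42467722 -0.00647859  0.02      ]
[[244.50113711 185.42062345]]
[[260.43366154 220.16187075]]
img tab corners (263.2, 217.6) (249.2, 183.2)
```

Request:
jog_arm([
  [-3, -2, 0, 6.5],
  [-3, -2, 0, 6.5],
  [0, 0, -20, 0],
  [0, 0, -30, 0],
  [0, 0, -30, 0],
  [0, 0, -25, 0],
  [0, 0, -15, 0],
  [0, 0, -7, 0],
  [0, 0, 0, 0],
  [0, 0, 0, 0],
], fingers=50)

```text
clock: 20.32
tool_pos: [0.4251, -0.0085, 0.0872]
orientation: [-180.0, -0.0, -98.8]
force: [0.3, 1.3, -0.1]
opening: 0.0497
```

```bash
python3 - <<'E'
from h import *
s=take('wrist','w8');s2=take('scene','scene8');o=get_obs();print(o['tool_pos'],o['orientation'],o['opening'],o['joint_pos'],o['clock'],o['force'])
b=cv2.cvtColor(s2['image'],cv2.COLOR_RGB2BGR)[145:290,200:370]
cv2.imwrite('pics/c14.png',cv2.resize(b,None,fx=4,fy=4,interpolation=cv2.INTER_CUBIC))
E
```

```text
[ 0.42564728 -0.00829171  0.08784129] [-1.79903157e+02  4.83250229e-02 -9.87719499e+01] 0.0497557457838272 [ 2.56760580e+01  5.31027764e+00 -4.04235848e+01  2.14298160e-02
 -4.41589438e+01 -3.44634088e+01] 20.4167 [0.38939251 0.20976679 0.35731438]
```

View pics/w8.png

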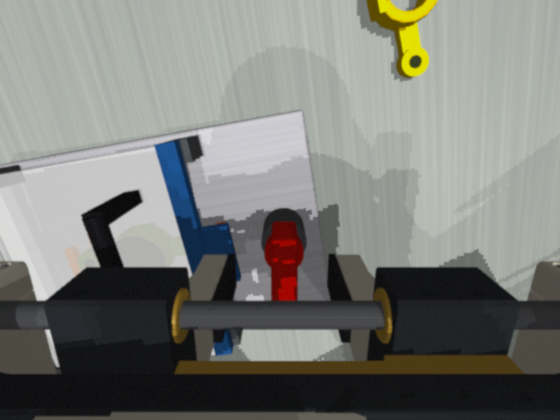

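View pics/c14.png

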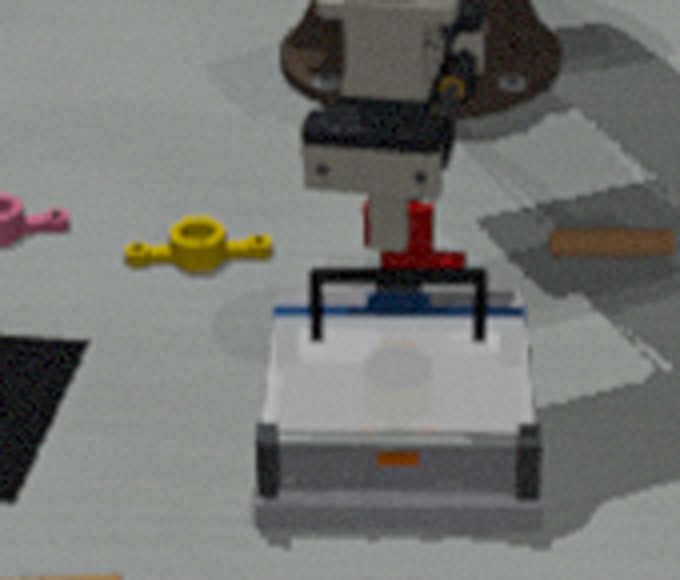

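Request:
jog_arm([
  [-1, 0, -5, 0],
  [0, 0, -5, 0],
  [0, 0, -4, 0],
  [0, 0, -2, 0],
  [0, 0, 0, 0],
  [0, 0, 0, 0],
  [0, 0, 0, 0],
  [0, 0, 0, 0],
  [0, 0, 0, 0],
  [0, 0, 0, 0],
])

```text
clock: 21.25
tool_pos: [0.4238, -0.0086, 0.0709]
orientation: [-180.0, 0.0, -98.7]
force: [0.3, -0.4, 0.3]
opening: 0.0499
```

Request:
jog_arm([
  [0, 0, 0, 0],
  [0, 0, 0, 0],
  [0, 0, 0, 0],
  [0, 0, 0, 0],
  [0, 0, 0, 0],
  [0, 0, 0, 0],
  [0, 0, 0, 0],
  [0, 0, 0, 0],
  [0, 0, 0, 0],
  [0, 0, 0, 0],
], fingers=5)

```text
clock: 22.08
tool_pos: [0.4238, -0.0086, 0.0708]
orientation: [-180.0, 0.0, -98.7]
force: [1.3, -0.5, -0.1]
opening: 0.0137
```

Gripped (opening 13.7 mm). I'm turning it clockwise by about 80°.

Request:
jog_arm([
  [0, 0, 0, -4],
  [0, 0, 0, -5],
  [0, 0, 0, -5],
  [0, 0, 0, -5],
  [0, 0, 0, -5],
  [0, 0, 0, -5],
  [0, 0, 0, -5],
  [0, 0, 0, -5],
  [0, 0, 0, 0],
  [0, 0, 0, 0],
])

```text
clock: 22.92
tool_pos: [0.4237, -0.0086, 0.0707]
orientation: [180.0, -0.0, -137.6]
force: [-0.4, 0.3, -0.0]
opening: 0.0135
```

Request:
jog_arm([
  [0, 0, 0, -5],
  [0, 0, 0, -5],
  [0, 0, 0, -5],
  [0, 0, 0, -5],
  [0, 0, 0, -5],
  [0, 0, 0, -5],
  [0, 0, 0, -5],
  [0, 0, 0, -4],
  [0, 0, 0, 0],
  [0, 0, 0, 0],
])

```text
clock: 23.75
tool_pos: [0.4237, -0.0084, 0.0708]
orientation: [180.0, 0.0, -176.5]
force: [-1.1, 2.3, 0.5]
opening: 0.0134
```

Request:
jog_arm([
  [0, 0, 0, 0],
  [0, 0, 0, 0],
  [0, 0, 0, 0],
  [0, 0, 0, 0],
  [0, 0, 0, 0],
  [0, 0, 0, 0],
  [0, 0, 0, 0],
  [0, 0, 0, 0],
  [0, 0, 0, 0],
  [0, 0, 0, 0],
], fingers=50)

```text
clock: 24.58
tool_pos: [0.4238, -0.0086, 0.0708]
orientation: [180.0, 0.0, -176.7]
force: [-0.2, -1.1, 0.2]
opening: 0.05
```

Request:
jog_arm([
  [0, 0, 10, 0],
  [0, 0, 20, 0],
  [0, 0, 30, 0],
  [0, 0, 35, 0],
  [0, 0, 35, 0],
  [0, 0, 30, 0],
  [0, 0, 10, 0],
  [0, 0, 0, 0],
  [0, 0, 0, 0],
  [0, 0, 0, 0],
])

```text
clock: 25.42
tool_pos: [0.423, -0.0087, 0.2396]
orientation: [-180.0, -0.1, -176.7]
force: [0.3, 0.4, -1.1]
opening: 0.0503
```

```bash
python3 - <<'E'
from h import *
s=take('wrist','w9');s1=take('side','side9');s2=take('scene','scene9');o=get_obs();print(o['tool_pos'],o['orientation'],o['opening'],o['clock'],o['force'])
a=cv2.cvtColor(s1['image'],cv2.COLOR_RGB2BGR)[120:265,180:350]
b=cv2.cvtColor(s2['image'],cv2.COLOR_RGB2BGR)[145:290,200:370]
cv2.imwrite('pics/c15.png',cv2.resize(np.hstack([a,b]),(800,342),interpolation=cv2.INTER_CUBIC))
E
```

```text
[ 0.42321621 -0.0088096   0.23956654] [-1.79958499e+02 -1.26427061e-01 -1.76730761e+02] 0.05007111915158591 25.5667 [-0.26683568 -0.52436872  0.24795993]
```

View pics/w9.png

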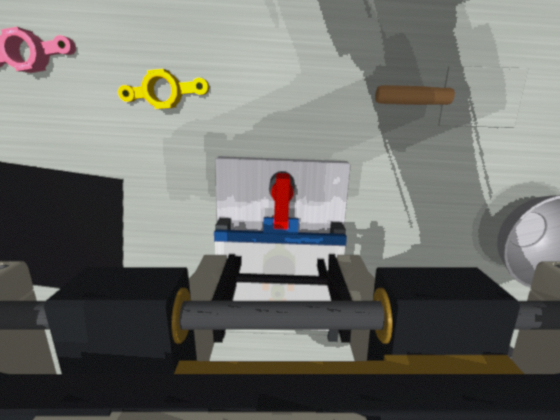

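View pics/c15.png

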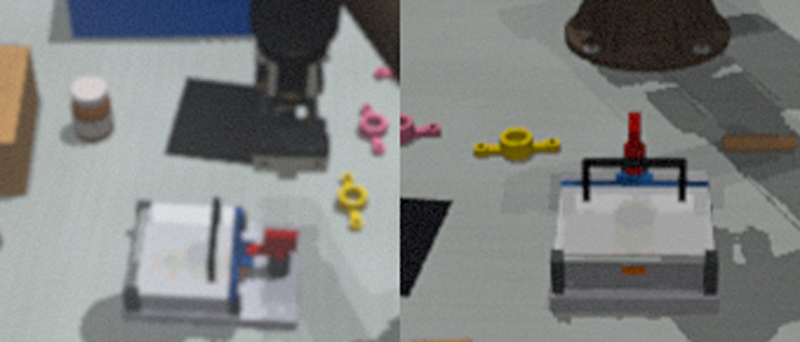

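```bash
python3 -c "
from plant import close_job
print(close_job())"
```

```text
the job is handed in; nothing more can be done
None
```

The job is done and handed in at about 25.6 s of the 70 s; the interface reports no verdict.

- **Wax part:** I gripped it on its flats, set it down in the nest with a contact of about 11 N, and let it go. My measurement put it within about 0.5 mm and 1° of the nest. I could not measure it again after closing the cover. In the last pictures it still shows in place through the cover.
- **Cover:** I pushed it down slowly by its handle. It met its stop with the fingertips at z = 0.103 m, the height expected when closed. In one wrist picture the front tab lay about 4 px (roughly 4 mm) towards the clamp from where I predicted. The shift is not in the direction an open cover would cause.
- **Clamp:** I turned it about 78° (1.36 rad) clockwise and released it. The last picture shows it standing along the fixture's x axis with its tongue over the tab.
- **Bowl, jar and brush:** I did not touch them. The gripper was open and clear of everything at hand-in, and no check failed.

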